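# Turn the row of hand planes round for the left-handed luthier

### The arm

A 6-joint arm with a two-finger parallel gripper is mounted at the origin on the work surface. World frame = base frame: x ahead of the robot, y to its left, z up, the work surface at z = 0. Lengths are in m, angles in degrees, forces in N, time in s.
With the tool pointing down it reaches from about 0.4 to 0.825 m from the base axis. Payload 7 kg.
Tool frame: the origin (TCP) lies between the finger pads; the fingertips stand 14 mm ahead of it and the grasp point (between the pads) lies 5 mm behind it; z points along the fingers, y is the line along which they close (so a half turn about z gives the same grasp; the last joint's range is limited). The gripper opens to 88 mm and grips with 3 to 60 N. Pads are 19 mm wide; open, the fingers measure 130 mm over their backs; the gripper's body (78 mm by 193 mm) begins 47 mm behind the grasp point.
Start: joints at [81.71, 20.546, 0.682, 0, -70.136, -16.507], TCP at [0.283, 0.613, 0.217] pointing down, gripper open.
Joint ranges: [-176.03, 176.03], [-82.01, 121.73], [-58.28, 71.71], [-173.87, 95.51], [-174.79, -0.11], [-173.66, 173.66]. Speed limits (degrees/s): [136.94, 136.94, 172.46, 180, 180, 180].

### API

Orientations are given as [roll, pitch, yaw] about the fixed x, y, z axes, in that order (R = Rz(yaw) Ry(pitch) Rx(roll)).
In Python, from plant import status, cams, job gives the robot as it stands. The module is installed in compiled form; this text tells all that it offers.
- The arm moves only by the tool step_arm, never from a script. Its arguments are lists of equal length, an entry for each row: "xyz": the shift along the tool's x, y, z each as a share of 20 cm, from -1 to 1, a list of three; "yaw": the turn about the tool's z as a share of 360 degrees, from -1 to 1; "claw": the closure, from -1 (fully open) to 1 (shut). A call has 1 to 20 rows; each row is the pose to reach, as a shift and turn from the pose commanded when the call began, along the tool's axes at that moment, turning the shorter way round; what a row does not reach only later rows make up. A row lasts 1/12 s, in which the tool goes at most 41.7 mm and 7.16 degrees, less where a joint would pass 70% of its speed; a pose out of reach is approached as far as the arm can. A call with a number of a shift or a turn outside -1 to 1 is refused whole. A call with a gripper value outside its range is refused whole. The fingers move at their own pace and stop on an object; "grip_force" is the grip in N (left out, the last holds). Time passes only in rows, so rows that repeat a pose let the fingers close. It gives the time, the measured TCP pose, the force, the opening and the grip force at its end, in the units of the state.
- status.get_state(): the state, without advancing time (a new reading comes with each control period).
- cams.capture(name): name is "side" or "top" or "wrist"; returns (picture, depth): 400x640x3 uint8, blue, green, red; 400x640 float32, m along the optical axis (not along the pixel's ray), 0 where there is no reading.
- cams.calibration(name): a dict with "mtx" (3x3 intrinsics, pixels), "camera_from_world" (4x4, takes a point from world to camera coordinates); the wrist camera has in their place "T_tool_cam" (4x4, takes a point from camera to tool coordinates, whose origin is the TCP and whose axes are the flange's). Camera axes: x right, y down, z forward; pixel columns grow to the right and rows downward; lengths in m; the calibration is good to about 2 mm. The wrist camera is an equidistant fisheye: a pixel r from the principal point sees the ray r / f radians off the axis. A picture is of the moment at which its call begins: read the wrist's pose just before it. calibration takes no time and is no camera call.
- job.close_job(): hands the job in; it is judged then, once.
The state is a dict: "time_s": time; "joints": joint angles; "qd": joint speeds; "joint_torque": joint torques, N m; "tcp_pos": TCP position; "eef_rot": TCP orientation; "contact_force": force on the tool from outside, world axes, zero at the start; "moment": the same for the moment, N m; "gripper_width": finger opening in m; "gripper_force": force on a finger pad.
Only numpy, scipy, OpenCV 4.12 (cv2) and the standard library are available. Lean on these libraries where they do the work, as an engineer would, in place of code of your own. Each camera call takes 0.05 s, during which the arm holds its last target. There are 200 camera calls.

### The job

A left-handed luthier takes over this bench: move the four small hand planes from the cork pads of the dark board into the four stalls of the empty tray, in the reverse order, so that seen from the same side the plane at the left end of the board ends at the right end of the tray, and so on along the row. Each plane must lie upright and flat on the floor of its own stall, lengthwise, either way round.

Things in the scene. Friction and masses are not known exactly. Their poses are not given: they have to be found in the camera images.
- square_plane_mid (a point): plain box-shaped plane of mid-brown wood, 80 long x 38 wide (mm); body 40 mm high, knob, ball or blade to at most 66 mm. Point: its centre, 20 mm above the sole; x lengthwise to the nose, y across, z up. Loose, 0.13 to 0.4 kg; take it across the width from above, in the middle.
- round_plane_mid (a point): brass finger plane with half-round ends, 66 long x 30 wide, its straight parallel sides are the middle 36 of its length (mm); body 40 mm high, knob, ball or blade to at most 66 mm. Point: its centre, 20 mm above the sole; x lengthwise to the nose, y across, z up. Loose, 0.13 to 0.4 kg; take it across the width from above, in the middle.
- horn_plane_mid (a point): pale wooden plane with a dark turned knob standing on its nose (22 across, 28 on the +x side of the centre), 84 long x 32 wide (mm); body 40 mm high, knob, ball or blade to at most 66 mm. Point: its centre, 20 mm above the sole; x lengthwise to the nose, y across, z up. Loose, 0.13 to 0.4 kg; take it across the width from above, in the middle.
- tail_plane_mid (a point): steel plane with a pointed nose and a wooden ball (24 across) on its heel, 67 long (31 ahead of the centre, 36 behind) x 35 wide, sides parallel to 14 ahead of the centre (mm); body 40 mm high, knob, ball or blade to at most 66 mm. Point: its centre, 20 mm above the sole; x lengthwise to the nose, y across, z up. Loose, 0.13 to 0.4 kg; take it across the width from above, in the middle.
- rest_1: flat cork pad on the source board, 100 x 50 x 6 mm, fixed, all four alike; the square plane stands on it at the start (nothing else marks it). Origin under its centre, x along the 100 mm length, y along the row.
- rest_2: flat cork pad on the source board, 100 x 50 x 6 mm, fixed, all four alike; the round plane stands on it at the start (nothing else marks it). Origin under its centre, x along the 100 mm length, y along the row.
- rest_3: flat cork pad on the source board, 100 x 50 x 6 mm, fixed, all four alike; the horn plane stands on it at the start (nothing else marks it). Origin under its centre, x along the 100 mm length, y along the row.
- rest_4: flat cork pad on the source board, 100 x 50 x 6 mm, fixed, all four alike; the tail plane stands on it at the start (nothing else marks it). Origin under its centre, x along the 100 mm length, y along the row.
- source_board: dark wooden board, 118 (x) x 339 (y) x 8 mm, fixed flat on the bench, carrying the four cork pads in a row along its y: pad centres at y = 127.5, 42.5, -42.5, -127.5 mm, in shuffled order. Origin at the centre of its underside.
- tray: wooden tray (brown walls, pale floors), 118 (x) x 339 (y) x 15 mm, fixed flat on the bench left or right of the board, x and y within 0.4 rad of the board's. Four stalls along its y, centres at y = 127.5, 42.5, -42.5, -127.5 mm, x = 0: open recesses 100 (x) x 56 (y) mm, floor 8 mm above the underside, walls 7 mm high round them (29 thick between stalls). Origin: centre of the underside.
Not all that is in view belongs to the job. What is shaped like the part that bears square_plane_mid but green is not meant.

How it is judged (in metres and radians):
At the end, for the whole second after the job is handed in: Each plane is in the stall mirroring its starting pad (first pad to last stall, second to third and so on, counted the same way), within 16 mm of the stall's centre across and 21 mm along, sole on the stall floor (within 4 mm), upright within 0.08 rad, at rest (((y of rest_1 in the frame of source_board between 0.1075 and 0.1475 m and y of square_plane_mid in the frame of tray between -0.1435 and -0.1115 m) or (y of rest_1 in the frame of source_board between 0.0225 and 0.0625 m and y of square_plane_mid in the frame of tray between -0.0585 and -0.0265 m) or (y of rest_1 in the frame of source_board between -0.0625 and -0.0225 m and y of square_plane_mid in the frame of tray between 0.0265 and 0.0585 m) or (y of rest_1 in the frame of source_board between -0.1475 and -0.1075 m and y of square_plane_mid in the frame of tray between 0.1115 and 0.1435 m)) and x of square_plane_mid in the frame of tray between -0.021 and 0.021 m and z of square_plane_mid in the frame of tray between 0.024 and 0.032 m and angle between each of square_plane_mid, round_plane_mid, horn_plane_mid, tail_plane_mid's own z axis and vertical below 0.08 rad and linear speed of each of square_plane, round_plane, horn_plane, tail_plane below 0.02 m/s and ((y of rest_2 in the frame of source_board between 0.1075 and 0.1475 m and y of round_plane_mid in the frame of tray between -0.1435 and -0.1115 m) or (y of rest_2 in the frame of source_board between 0.0225 and 0.0625 m and y of round_plane_mid in the frame of tray between -0.0585 and -0.0265 m) or (y of rest_2 in the frame of source_board between -0.0625 and -0.0225 m and y of round_plane_mid in the frame of tray between 0.0265 and 0.0585 m) or (y of rest_2 in the frame of source_board between -0.1475 and -0.1075 m and y of round_plane_mid in the frame of tray between 0.1115 and 0.1435 m)) and x of round_plane_mid in the frame of tray between -0.021 and 0.021 m and z of round_plane_mid in the frame of tray between 0.024 and 0.032 m and ((y of rest_3 in the frame of source_board between 0.1075 and 0.1475 m and y of horn_plane_mid in the frame of tray between -0.1435 and -0.1115 m) or (y of rest_3 in the frame of source_board between 0.0225 and 0.0625 m and y of horn_plane_mid in the frame of tray between -0.0585 and -0.0265 m) or (y of rest_3 in the frame of source_board between -0.0625 and -0.0225 m and y of horn_plane_mid in the frame of tray between 0.0265 and 0.0585 m) or (y of rest_3 in the frame of source_board between -0.1475 and -0.1075 m and y of horn_plane_mid in the frame of tray between 0.1115 and 0.1435 m)) and x of horn_plane_mid in the frame of tray between -0.021 and 0.021 m and z of horn_plane_mid in the frame of tray between 0.024 and 0.032 m and ((y of rest_4 in the frame of source_board between 0.1075 and 0.1475 m and y of tail_plane_mid in the frame of tray between -0.1435 and -0.1115 m) or (y of rest_4 in the frame of source_board between 0.0225 and 0.0625 m and y of tail_plane_mid in the frame of tray between -0.0585 and -0.0265 m) or (y of rest_4 in the frame of source_board between -0.0625 and -0.0225 m and y of tail_plane_mid in the frame of tray between 0.0265 and 0.0585 m) or (y of rest_4 in the frame of source_board between -0.1475 and -0.1075 m and y of tail_plane_mid in the frame of tray between 0.1115 and 0.1435 m)) and x of tail_plane_mid in the frame of tray between -0.021 and 0.021 m and z of tail_plane_mid in the frame of tray between 0.024 and 0.032 m); the robot touches nothing.
It fails at once if the square plane is tipped over (angle between square_plane_mid's own z axis and vertical above 0.8 rad).
It fails at once if the round plane is tipped over (angle between round_plane_mid's own z axis and vertical above 0.8 rad).
It fails at once if the horn plane is tipped over (angle between horn_plane_mid's own z axis and vertical above 0.8 rad).
It fails at once if the tail plane is tipped over (angle between tail_plane_mid's own z axis and vertical above 0.8 rad).
It also fails if it takes over 112 s, if anything falls off the work surface, if the arm or the gripper's body presses on something with over 40 N, if the wrist force passes 120 N, or if a joint passes its speed limit or range.

## Working session

There is one attempt and no reset: what is moved stays moved. The work goes in short steps, Python scripts to look and compute and a tool call to move; the robot and the scene stay as the last step left them, time stands still between calls to the robot, and variables do not carry over. Pictures are saved under pics/ and viewed, at most 14 in all, crops included, and the job is handed in when it is done.

Besides the shell and the picture viewer there is one more tool, called after "Call:" in YAML: its name, and indented under it one key for each argument. step_arm: Moves the arm, as the interface text tells. Shift numbers are shares of 20 cm and turn numbers shares of 360 degrees, none past 1 either way. Its arguments: {"type":"object","properties":{"xyz":{"type":"array"},"yaw":{"type":"array"},"claw":{"type":"array"},"grip_force":{"type":"number"}},"required":["xyz","yaw","claw"]}

```bash
mkdir -p pics; python3 - <<'E'
from plant import status,cams
import cv2,numpy as np
print(status.get_state())
for n in("top","side"):
    p,d=cams.capture(n); cv2.imwrite(f"pics/{n}0.png",p); np.save(f"pics/{n}0.npy",d)
    c=cams.calibration(n); print(n,c)
E
```

```text
{'time_s': 0.0, 'joints': array([ 8.17102478e+01,  2.05917280e+01,  6.31860122e-01, -2.02898753e-02,
       -7.01352607e+01, -1.65069209e+01]), 'qd': array([-0.10339833,  0.0125453 , -0.0174828 , -0.08617662, -0.00175447,
        0.10940882]), 'joint_torque': array([ 1.38869789e-03, -5.82719314e+01,  2.93048644e+01,  6.99741885e+00,
        6.85591658e-03, -1.58814692e-04]), 'tcp_pos': array([0.28290505, 0.61228097, 0.21620432]), 'eef_rot': array([ 1.79903372e+02, -8.74420751e-03, -2.48035761e+01]), 'contact_force': array([-0.68621576,  0.38087035, -0.25412422]), 'moment': array([ 0.06038405, -0.01398763,  0.00598347]), 'gripper_force': 0.0, 'gripper_width': 0.0879562603796805}
top {'mtx': array([[469.4896686 ,   0.        , 314.19860139],
       [  0.        , 469.4896686 , 202.08441693],
       [  0.        ,   0.        ,   1.        ]]), 'camera_from_world': array([[-0.02090543, -0.99977793, -0.00265488,  0.02036978],
       [-0.97949355,  0.02101338, -0.20037668,  0.43950615],
       [ 0.20038797, -0.00158852, -0.97971533,  1.28943324],
       [ 0.        ,  0.        ,  0.        ,  1.        ]])}
side {'mtx': array([[441.6447819 ,   0.        , 312.52266208],
       [  0.        , 441.6447819 , 191.13494264],
       [  0.        ,   0.        ,   1.        ]]), 'camera_from_world': array([[-0.99285851, -0.11820656,  0.01609956,  0.43231617],
       [-0.09912842,  0.74236664, -0.66262005,  0.08047263],
       [ 0.06637426, -0.65948387, -0.74878266,  1.09896744],
       [ 0.        ,  0.        ,  0.        ,  1.        ]])}
```

View pics/top0.png

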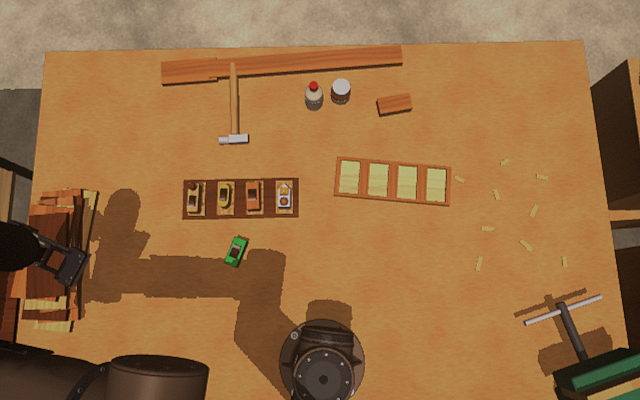

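The top view shows the board at px (183–299, 178–220), the tray at (334–451, 156–206), and a green decoy at (236, 251). I'll enlarge both.

```bash
python3 - <<'E'
import cv2
p=cv2.imread("pics/top0.png")
a=cv2.resize(p[165:235,175:305],None,fx=6,fy=6,interpolation=cv2.INTER_CUBIC)[:300]
b=cv2.resize(p[150:210,328:458],None,fx=6,fy=6,interpolation=cv2.INTER_CUBIC)[:360]
a=cv2.resize(p[173:223,175:305],None,fx=6,fy=6,interpolation=cv2.INTER_CUBIC)
b=cv2.resize(p[155:205+4,328:458],None,fx=6,fy=6,interpolation=cv2.INTER_CUBIC)[:300]
cv2.imwrite("pics/c0.png",cv2.vconcat([a,b]))
E
```

```text
(no output)
```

View pics/c0.png

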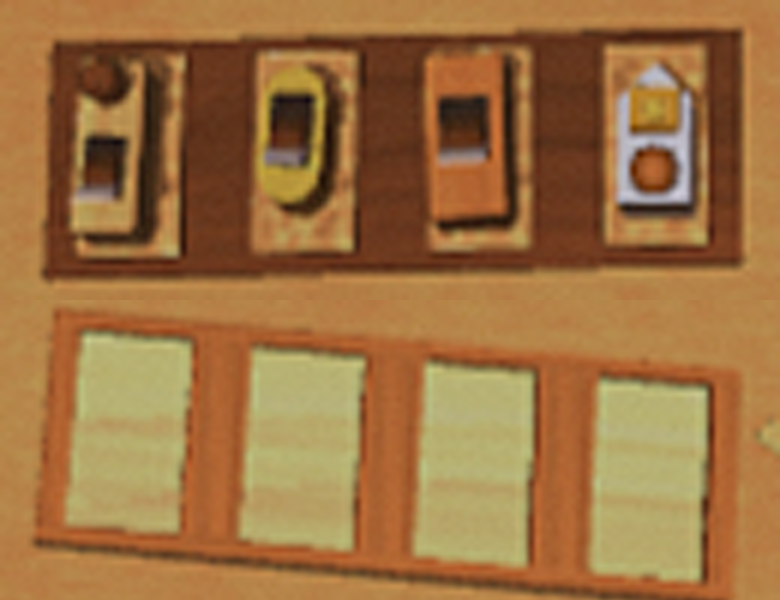

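Order on the board, left to right: horn, round, square, tail. I'll compute poses from the corners and from depth at body-top height (54 mm).

```bash
cat > h.py <<'E'
import numpy as np,cv2
from plant import cams
def ray(n,uv,z):
    c=cams.calibration(n);K=c["mtx"];T=c["camera_from_world"];R,t=T[:3,:3],T[:3,3]
    uv=np.atleast_2d(np.array(uv,float));d=(np.c_[uv,np.ones(len(uv))]@np.linalg.inv(K).T)@R
    o=-R.T@t;return o+d*((z-o[2])/d[:,2])[:,None]
def cloud(n,dep):
    c=cams.calibration(n);K=c["mtx"];T=c["camera_from_world"]
    v,u=np.mgrid[:400,:640];P=np.stack([(u-K[0,2])/K[0,0]*dep,(v-K[1,2])/K[1,1]*dep,dep],-1)
    return (P-T[:3,3])@T[:3,:3]
E
python3 - <<'E'
from h import *
np.set_printoptions(precision=4,suppress=True)
a=np.array
def U(q,ox,oy):return (a(q,float)+.5)/6-.5+a([ox,oy])
B=ray("top",U([(55,44),(741,32),(742,264),(45,276)],175,173),.008)
T=ray("top",U([(55,10),(740,72),(728,300),(36,243)],328,155),.015)
F=[[(80,332),(192,340),(180,533),(67,525)],[(252,348),(368,356),(354,551),(238,541)],[(426,362),(538,372),(527,566),(413,556)],[(599,378),(709,385),(700,582),(588,571)]]
for n,P in(("board",B),("tray",T)):
    y=(P[0]-P[1]+P[3]-P[2])[:2];x=(P[0]+P[1]-P[2]-P[3])[:2]
    print(n,P.mean(0),"len",np.linalg.norm(y)/2,np.linalg.norm(x)/2,"yaw",np.degrees([np.arctan2(-y[0],y[1]),np.arctan2(x[1],x[0])]))
for f in F:
    print("stall",ray("top",U(a(f)-[0,300],328,155),.008).mean(0))
d=np.load("pics/top0.npy");W=cloud("top",d)
for n,(x0,x1) in zip(("horn","round","square","tail"),((184,202),(215,233),(244,263),(274,294))):
    m=np.zeros((400,640),bool);m[176:222,x0:x1]=1
    m&=(d>0)&(abs(W[...,2]-.054)<.006);Q=W[m]
    print(n,m.sum(),Q.mean(0),"minarea",cv2.minAreaRect((Q[:,:2]*1000).astype(np.float32)))
E
```

```text
board [0.4639 0.2263 0.008 ] len 0.33731908122543736 0.11572283298203614 yaw [-0.2135 -0.484 ]
tray [ 0.5057 -0.2196  0.015 ] len 0.3366047333946536 0.11660271629260258 yaw [-6.3463 -6.8128]
stall [ 0.522 -0.094  0.008]
stall [ 0.5118 -0.1788  0.008 ]
stall [ 0.5024 -0.2633  0.008 ]
stall [ 0.493  -0.3476  0.008 ]
horn 232 [0.4556 0.3528 0.0532] minarea ((458.4147644042969, 355.0812072753906), (32.35905075073242, 82.25714874267578), 87.56360626220703)
round 181 [0.4639 0.2674 0.0536] minarea ((462.81878662109375, 268.0582275390625), (29.95556640625, 65.01117706298828), 85.46698760986328)
square 313 [0.4611 0.1857 0.053 ] minarea ((461.4468078613281, 185.7593536376953), (79.25960540771484, 37.302276611328125), 0.8861653804779053)
tail 172 [0.4562 0.0958 0.0539] minarea ((459.0489196777344, 96.08526611328125), (34.443084716796875, 66.37413787841797), 89.30328369140625)
```

Call:
step_arm:
  xyz:
    - [1,0.6,0]
    - [1,0.6,0]
    - [1,0.6,0]
    - [1,0.6,0]
    - [1,0.6,0]
    - [1,0.6,0]
    - [1,0.6,0]
    - [1,0.6,0]
  yaw: [-0.061,-0.061,-0.061,-0.061,-0.061,-0.061,-0.061,-0.061]
  claw: [-0.36,-0.36,-0.36,-0.36,-0.36,-0.36,-0.36,-0.36]
  grip_force: 20

```text
time_s: 0.77
tcp_pos: [0.4151, 0.4185, 0.2171]
eef_rot: [180.0, 0.0, -3.0]
contact_force: [-0.6, 0.4, -0.5]
gripper_width: 0.0597
gripper_force: 0.0
```

```bash
cat > go.py <<'E'
import sys,numpy as np
from plant import status
s=status.get_state();p=s["tcp_pos"];y=s["eef_rot"][2]
a=list(map(float,sys.argv[1:]))  # x y z yaw
d=np.array(a[:3])-p;c,n=np.cos(np.radians(y)),np.sin(np.radians(y))
print("t",s["time_s"],"p",p.round(4),"rot",s["eef_rot"].round(2),"w",round(s["gripper_width"],4),"share",np.round(np.array([d[0]*c+d[1]*n,d[0]*n-d[1]*c,-d[2]])/.2,3),"yaw",round(-(a[3]-y)/360,4))
E
python3 go.py .4575 .3545 .15 -2.4
```

```text
t 0.7667 p [0.4151 0.4185 0.2171] rot [ 1.80e+02  1.00e-02 -2.99e+00] w 0.0597 share [0.228 0.309 0.336] yaw -0.0016
```

Call:
step_arm:
  xyz:
    - [0.23,0.31,0.34]
    - [0.23,0.31,0.34]
    - [0.23,0.31,0.34]
    - [0.23,0.31,0.34]
    - [0.23,0.31,0.34]
    - [0.23,0.31,0.34]
  yaw: [0,0,0,0,0,0]
  claw: [-0.36,-0.36,-0.36,-0.36,-0.36,-0.36]

```text
time_s: 1.27
tcp_pos: [0.4573, 0.357, 0.1496]
eef_rot: [-180.0, -0.0, -2.8]
contact_force: [0.8, 1.3, -0.0]
gripper_width: 0.0599
gripper_force: 0.0
```

```bash
python3 - <<'E'
from plant import status,cams
import cv2
p,d=cams.capture("wrist");cv2.imwrite("pics/w1.png",p);print(cams.calibration("wrist"))
E
python3 go.py .4575 .3545 .039 -3
```

```text
{'mtx': array([[309.70691629,   0.        , 319.82756774],
       [  0.        , 309.70691629, 193.69609198],
       [  0.        ,   0.        ,   1.        ]]), 'T_tool_cam': array([[ 2.19148313e-04, -9.57297027e-01, -2.89106130e-01,
         7.82105130e-02],
       [ 9.99998143e-01,  7.63282612e-04, -1.76938576e-03,
        -1.89129098e-04],
       [ 1.91449741e-03, -2.89105205e-01,  9.57295417e-01,
        -1.68468289e-01],
       [ 0.00000000e+00,  0.00000000e+00,  0.00000000e+00,
         1.00000000e+00]])}
t 1.3167 p [0.4572 0.3573 0.15  ] rot [-1.7993e+02 -5.0000e-02 -2.7700e+00] w 0.0594 share [0.002 0.014 0.555] yaw 0.0006
```

View pics/w1.png

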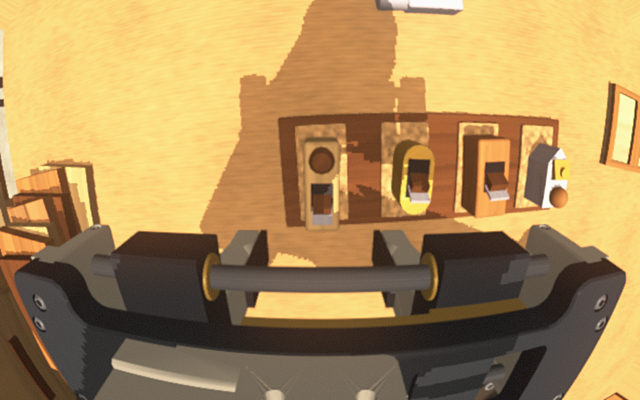

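The wrist view shows the horn plane midway between the fingers (column ~321), so I descend and grip.

Call:
step_arm:
  xyz:
    - [0,0.01,0.2]
    - [0,0.01,0.35]
    - [0,0.01,0.45]
    - [0,0.01,0.555]
    - [0,0.01,0.555]
    - [0,0.01,0.555]
    - [0,0.01,0.555]
    - [0,0.01,0.555]
    - [0,0.01,0.555]
    - [0,0.01,0.555]
    - [0,0.01,0.555]
    - [0,0.01,0.555]
    - [0,0.01,0.555]
  yaw: [0,0,0,0,0,0,0,0,0,0,0,0,0]
  claw: [-0.36,-0.36,-0.36,-0.36,-0.36,-0.36,1,1,1,1,1,1,1]
  grip_force: 25

```text
time_s: 2.4
tcp_pos: [0.4576, 0.3544, 0.0391]
eef_rot: [-179.9, -0.1, -2.8]
contact_force: [-1.4, 1.2, 6.2]
gripper_width: 0.0311
gripper_force: 25.0
```

```bash
python3 go.py .4922 -.347 .14 -6.5
```

```text
t 2.4 p [0.4576 0.3544 0.0391] rot [-1.7992e+02 -6.0000e-02 -2.8200e+00] w 0.0311 share [ 0.346  3.494 -0.505] yaw 0.0102
```

Call:
step_arm:
  xyz:
    - [0,0,-0.15]
    - [0,0,-0.35]
    - [0,0,-0.5]
    - [0,0.15,-0.5]
    - [0.02,0.3,-0.5]
    - [0.05,0.5,-0.5]
    - [0.08,0.7,-0.5]
    - [0.1,0.9,-0.5]
    - [0.1,1,-0.5]
  yaw: [0,0,0,0,0,0,0,0,0]
  claw: [1,1,1,1,1,1,1,1,1]

```text
time_s: 3.15
tcp_pos: [0.4659, 0.1491, 0.1377]
eef_rot: [179.9, 0.1, -2.9]
contact_force: [0.3, -0.0, -3.2]
gripper_width: 0.0317
gripper_force: 25.0
```

Call:
step_arm:
  xyz:
    - [0.02,0.2,0]
    - [0.04,0.4,0]
    - [0.06,0.6,0]
    - [0.08,0.8,0]
    - [0.1,1,0]
  yaw: [0,0,0,0,0]
  claw: [1,1,1,1,1]

```text
time_s: 3.57
tcp_pos: [0.4763, -0.0497, 0.138]
eef_rot: [-180.0, 0.0, -2.8]
contact_force: [1.5, 0.7, -2.4]
gripper_width: 0.0318
gripper_force: 25.0
```

Call:
step_arm:
  xyz:
    - [0.02,0.2,0]
    - [0.04,0.4,0]
    - [0.06,0.6,0]
    - [0.08,0.8,0]
    - [0.1,1,0]
    - [0.1,1,0]
    - [0.1,1,0]
  yaw: [0.01,0.01,0.01,0.01,0.01,0.01,0.01]
  claw: [1,1,1,1,1,1,1]

```text
time_s: 4.15
tcp_pos: [0.4861, -0.2507, 0.1371]
eef_rot: [-180.0, 0.1, -6.7]
contact_force: [0.3, 0.7, -2.0]
gripper_width: 0.0315
gripper_force: 25.0
```

```bash
python3 go.py .4922 -.347 .034 -6.5
```

```text
t 4.15 p [ 0.4861 -0.2507  0.1371] rot [-1.7999e+02  1.2000e-01 -6.7100e+00] w 0.0315 share [0.087 0.475 0.516] yaw -0.0006
```

Call:
step_arm:
  xyz:
    - [0.04,0.2,0]
    - [0.08,0.4,0]
    - [0.087,0.475,0]
    - [0.087,0.475,0.1]
    - [0.087,0.475,0.25]
    - [0.087,0.475,0.4]
    - [0.087,0.475,0.47]
    - [0.087,0.475,0.5]
    - [0.087,0.475,0.515]
    - [0.087,0.475,0.515]
    - [0.087,0.475,0.515]
  yaw: [0,0,0,0,0,0,0,0,0,0,0]
  claw: [1,1,1,1,1,1,1,1,1,1,1]

```text
time_s: 5.07
tcp_pos: [0.495, -0.3448, 0.0363]
eef_rot: [180.0, -0.1, -6.4]
contact_force: [-0.7, 0.5, -1.4]
gripper_width: 0.032
gripper_force: 25.0
```

Call:
step_arm:
  xyz:
    - [0,0,0]
    - [0,0,0]
    - [0,0,0]
    - [0,0,0]
    - [0,0,0]
    - [0,0,-0.2]
    - [0,0,-0.4]
    - [0,0,-0.5]
    - [0,-0.2,-0.5]
    - [-0.02,-0.4,-0.5]
    - [-0.04,-0.6,-0.5]
    - [-0.06,-0.8,-0.5]
    - [-0.08,-1,-0.5]
  yaw: [0,0,0,0,0,0,0,0,0,0,0,0,0]
  claw: [-0.36,-0.36,-0.36,-0.36,-0.36,-0.36,-0.36,-0.36,-0.36,-0.36,-0.36,-0.36,-0.36]

```text
time_s: 6.15
tcp_pos: [0.5002, -0.1428, 0.1355]
eef_rot: [-180.0, -0.0, -6.5]
contact_force: [2.0, 1.4, -0.6]
gripper_width: 0.0593
gripper_force: 0.0
```

```bash
python3 go.py .4628 .268 .14 -4.5;python3 - <<'E'
from plant import status,cams
import cv2
p,d=cams.capture("wrist");cv2.imwrite("pics/w2.png",p)
E
```

```text
t 6.15 p [ 0.5002 -0.1428  0.1355] rot [-1.7999e+02 -4.0000e-02 -6.4800e+00] w 0.0593 share [-0.418 -2.02  -0.023] yaw -0.0055
```

View pics/w2.png

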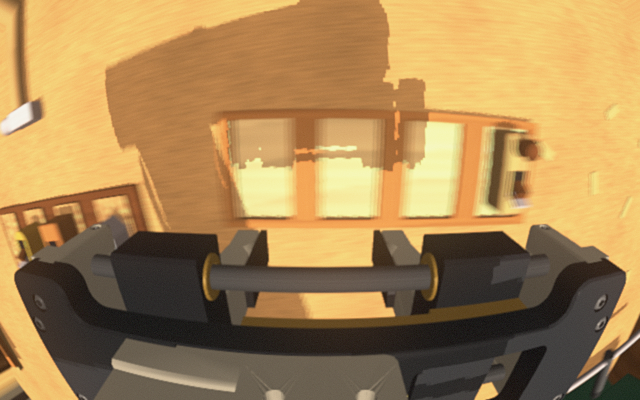

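Horn plane sits in the last stall (px ~510, 170). Next is the round plane.

Call:
step_arm:
  xyz:
    - [-0.2,-1,0]
    - [-0.2,-1,0]
    - [-0.2,-1,0]
    - [-0.2,-1,0]
    - [-0.2,-1,0]
  yaw: [-0.005,-0.005,-0.005,-0.005,-0.005]
  claw: [-0.36,-0.36,-0.36,-0.36,-0.36]

```text
time_s: 6.62
tcp_pos: [0.4828, 0.061, 0.1356]
eef_rot: [-180.0, -0.1, -4.6]
contact_force: [1.2, -0.7, -0.3]
gripper_width: 0.0595
gripper_force: 0.0
```

Call:
step_arm:
  xyz:
    - [-0.2,-1,0]
    - [-0.2,-1,0]
    - [-0.2,-1,0]
    - [-0.2,-1,0]
    - [-0.2,-1,0]
    - [-0.2,-1,0]
    - [-0.2,-1,0]
  yaw: [0,0,0,0,0,0,0]
  claw: [-0.36,-0.36,-0.36,-0.36,-0.36,-0.36,-0.36]

```text
time_s: 7.2
tcp_pos: [0.4591, 0.2633, 0.135]
eef_rot: [180.0, 0.0, -4.5]
contact_force: [0.7, -1.1, -0.2]
gripper_width: 0.0598
gripper_force: 0.0
```

```bash
python3 go.py .4628 .268 .039 -4.5
```

```text
t 7.2 p [0.4591 0.2633 0.135 ] rot [179.99   0.    -4.46] w 0.0598 share [ 0.017 -0.025  0.48 ] yaw 0.0001
```

Call:
step_arm:
  xyz:
    - [0.017,-0.025,0]
    - [0.017,-0.025,0]
    - [0.017,-0.025,0.15]
    - [0.017,-0.025,0.3]
    - [0.017,-0.025,0.42]
    - [0.017,-0.025,0.48]
    - [0.017,-0.025,0.48]
    - [0.017,-0.025,0.48]
    - [0.017,-0.025,0.48]
    - [0.017,-0.025,0.48]
    - [0.017,-0.025,0.48]
    - [0.017,-0.025,0.48]
    - [0.017,-0.025,0.48]
    - [0.017,-0.025,0.48]
    - [0.017,-0.025,0.48]
  yaw: [0,0,0,0,0,0,0,0,0,0,0,0,0,0,0]
  claw: [-0.36,-0.36,-0.36,-0.36,-0.36,-0.36,-0.36,-0.36,1,1,1,1,1,1,1]

```text
time_s: 8.45
tcp_pos: [0.4638, 0.267, 0.0399]
eef_rot: [-179.9, -0.1, -4.6]
contact_force: [-0.8, 2.6, 5.8]
gripper_width: 0.0294
gripper_force: 25.0
```

```bash
python3 go.py .5017 -.2625 .14 -6.5
```

```text
t 8.45 p [0.4638 0.267  0.0399] rot [-1.7992e+02 -7.0000e-02 -4.6100e+00] w 0.0294 share [ 0.402  2.624 -0.501] yaw 0.0052
```

Call:
step_arm:
  xyz:
    - [0,0,-0.15]
    - [0,0,-0.35]
    - [0,0,-0.5]
    - [0,0.15,-0.5]
    - [0.04,0.3,-0.5]
    - [0.08,0.5,-0.5]
    - [0.12,0.7,-0.5]
    - [0.15,0.9,-0.5]
    - [0.15,1,-0.5]
  yaw: [0.005,0.005,0.005,0.005,0.005,0.005,0.005,0.005,0.005]
  claw: [1,1,1,1,1,1,1,1,1]

```text
time_s: 9.2
tcp_pos: [0.4755, 0.0607, 0.1383]
eef_rot: [179.9, 0.1, -6.5]
contact_force: [0.1, -0.1, -2.9]
gripper_width: 0.0296
gripper_force: 24.9
```

Call:
step_arm:
  xyz:
    - [0.02,0.2,0]
    - [0.04,0.4,0]
    - [0.08,0.6,0]
    - [0.12,0.8,0]
    - [0.15,1,0]
    - [0.15,1,0]
    - [0.15,1,0]
  yaw: [0,0,0,0,0,0,0]
  claw: [1,1,1,1,1,1,1]

```text
time_s: 9.78
tcp_pos: [0.4829, -0.14, 0.1381]
eef_rot: [180.0, 0.2, -6.7]
contact_force: [0.6, 0.0, -4.1]
gripper_width: 0.0293
gripper_force: 24.9
```

```bash
python3 go.py .5017 -.2625 .033 -6.5
```

```text
t 9.7833 p [ 0.4829 -0.14    0.1381] rot [ 1.7999e+02  1.6000e-01 -6.7200e+00] w 0.0293 share [0.165 0.597 0.525] yaw -0.0006
```

Call:
step_arm:
  xyz:
    - [0.05,0.2,0]
    - [0.1,0.4,0]
    - [0.165,0.597,0]
    - [0.165,0.597,0]
    - [0.165,0.597,0.1]
    - [0.165,0.597,0.25]
    - [0.165,0.597,0.4]
    - [0.165,0.597,0.47]
    - [0.165,0.597,0.5]
    - [0.165,0.597,0.52]
    - [0.165,0.597,0.525]
    - [0.165,0.597,0.525]
    - [0.165,0.597,0.525]
  yaw: [0,0,0,0,0,0,0,0,0,0,0,0,0]
  claw: [1,1,1,1,1,1,1,1,1,1,1,1,1]

```text
time_s: 10.87
tcp_pos: [0.5049, -0.26, 0.0353]
eef_rot: [180.0, -0.1, -6.4]
contact_force: [0.1, 0.4, -3.5]
gripper_width: 0.0298
gripper_force: 24.9
```

Call:
step_arm:
  xyz:
    - [0,0,0]
    - [0,0,0]
    - [0,0,0]
    - [0,0,0]
    - [0,0,0]
    - [0,0,-0.2]
    - [0,0,-0.4]
    - [0,0,-0.5]
    - [0,-0.2,-0.5]
    - [-0.02,-0.4,-0.5]
    - [-0.06,-0.6,-0.5]
    - [-0.12,-0.8,-0.5]
    - [-0.18,-1,-0.5]
  yaw: [0,0,0,0,0,0,0,0,-0.02,-0.02,-0.02,-0.02,-0.02]
  claw: [-0.36,-0.36,-0.36,-0.36,-0.36,-0.36,-0.36,-0.36,-0.36,-0.36,-0.36,-0.36,-0.36]

```text
time_s: 11.95
tcp_pos: [0.4901, -0.056, 0.1343]
eef_rot: [-180.0, -0.0, 0.7]
contact_force: [1.5, 0.9, 0.4]
gripper_width: 0.0596
gripper_force: 0.0
```

```bash
python3 go.py .4613 .1858 .14 0.9
```

```text
t 11.95 p [ 0.4901 -0.056   0.1343] rot [-1.7999e+02 -3.0000e-02  7.2000e-01] w 0.0596 share [-0.129 -1.21  -0.028] yaw -0.0005
```

Call:
step_arm:
  xyz:
    - [-0.13,-1,0]
    - [-0.13,-1,0]
    - [-0.13,-1,0]
    - [-0.13,-1,0]
    - [-0.13,-1,0]
    - [-0.13,-1,0]
    - [-0.13,-1,0]
  yaw: [0,0,0,0,0,0,0]
  claw: [-0.36,-0.36,-0.36,-0.36,-0.36,-0.36,-0.36]

```text
time_s: 12.53
tcp_pos: [0.4616, 0.1441, 0.1343]
eef_rot: [-180.0, -0.0, 1.0]
contact_force: [1.0, -0.6, 0.4]
gripper_width: 0.0593
gripper_force: 0.0
```

```bash
python3 go.py .4613 .1858 .039 0.9
```

```text
t 12.5333 p [0.4616 0.1441 0.1343] rot [-1.7999e+02 -2.0000e-02  9.8000e-01] w 0.0593 share [ 0.002 -0.209  0.477] yaw 0.0002
```

Call:
step_arm:
  xyz:
    - [0,-0.209,0]
    - [0,-0.209,0]
    - [0,-0.209,0]
    - [0,-0.209,0.15]
    - [0,-0.209,0.3]
    - [0,-0.209,0.42]
    - [0,-0.209,0.477]
    - [0,-0.209,0.477]
    - [0,-0.209,0.477]
    - [0,-0.209,0.477]
    - [0,-0.209,0.477]
    - [0,-0.209,0.477]
    - [0,-0.209,0.477]
    - [0,-0.209,0.477]
    - [0,-0.209,0.477]
  yaw: [0,0,0,0,0,0,0,0,0,0,0,0,0,0,0]
  claw: [-0.36,-0.36,-0.36,-0.36,-0.36,-0.36,-0.36,-0.36,-0.36,1,1,1,1,1,1]

```text
time_s: 13.78
tcp_pos: [0.4621, 0.1847, 0.0397]
eef_rot: [-179.9, -0.1, 0.8]
contact_force: [-0.8, 0.6, 6.1]
gripper_width: 0.0372
gripper_force: 25.0
```

```bash
python3 go.py .5112 -.1781 .14 -6.5
```

```text
t 13.7833 p [0.4621 0.1847 0.0397] rot [-1.7992e+02 -1.1000e-01  7.9000e-01] w 0.0372 share [ 0.221  1.817 -0.501] yaw 0.0203
```

Call:
step_arm:
  xyz:
    - [0,0,-0.15]
    - [0,0,-0.35]
    - [0,0,-0.5]
    - [0,0.15,-0.5]
    - [0.04,0.3,-0.5]
    - [0.08,0.5,-0.5]
    - [0.12,0.7,-0.5]
    - [0.15,0.9,-0.5]
    - [0.15,1,-0.5]
    - [0.15,1,-0.5]
    - [0.15,1,-0.5]
  yaw: [0,0,0,0,0.01,0.02,0.02,0.02,0.02,0.02,0.02]
  claw: [1,1,1,1,1,1,1,1,1,1,1]

```text
time_s: 14.7
tcp_pos: [0.4931, -0.0169, 0.1383]
eef_rot: [180.0, 0.1, -6.6]
contact_force: [-0.3, -0.2, -1.0]
gripper_width: 0.0373
gripper_force: 25.0
```

```bash
python3 go.py .5112 -.1781 .033 -6.5
```

```text
t 14.7 p [ 0.4931 -0.0169  0.1383] rot [ 1.7998e+02  8.0000e-02 -6.6000e+00] w 0.0373 share [0.182 0.79  0.526] yaw -0.0003
```

Call:
step_arm:
  xyz:
    - [0.05,0.2,0]
    - [0.1,0.4,0]
    - [0.15,0.6,0]
    - [0.182,0.79,0]
    - [0.182,0.79,0]
    - [0.182,0.79,0.1]
    - [0.182,0.79,0.25]
    - [0.182,0.79,0.4]
    - [0.182,0.79,0.47]
    - [0.182,0.79,0.5]
    - [0.182,0.79,0.52]
    - [0.182,0.79,0.526]
    - [0.182,0.79,0.526]
    - [0.182,0.79,0.526]
  yaw: [0,0,0,0,0,0,0,0,0,0,0,0,0,0]
  claw: [1,1,1,1,1,1,1,1,1,1,1,1,1,1]

```text
time_s: 15.87
tcp_pos: [0.5134, -0.1764, 0.0346]
eef_rot: [-180.0, -0.1, -6.4]
contact_force: [-0.5, 0.3, -1.7]
gripper_width: 0.0375
gripper_force: 25.0
```

Call:
step_arm:
  xyz:
    - [0,0,0]
    - [0,0,0]
    - [0,0,0]
    - [0,0,0]
    - [0,0,0]
    - [0,0,-0.2]
    - [0,0,-0.4]
    - [0,0,-0.5]
    - [0,-0.2,-0.5]
    - [-0.02,-0.4,-0.5]
    - [-0.06,-0.6,-0.5]
    - [-0.12,-0.8,-0.5]
    - [-0.18,-1,-0.5]
  yaw: [0,0,0,0,0,0,0,0,-0.016,-0.016,-0.016,-0.016,-0.016]
  claw: [-0.36,-0.36,-0.36,-0.36,-0.36,-0.36,-0.36,-0.36,-0.36,-0.36,-0.36,-0.36,-0.36]

```text
time_s: 16.95
tcp_pos: [0.4987, 0.0275, 0.1338]
eef_rot: [-180.0, -0.0, -0.7]
contact_force: [0.9, 0.4, 0.2]
gripper_width: 0.0597
gripper_force: 0.0
```

```bash
python3 go.py .459 .096 .14 -0.7
```

```text
t 16.95 p [0.4987 0.0275 0.1338] rot [-1.7999e+02 -3.0000e-02 -7.2000e-01] w 0.0597 share [-0.203 -0.34  -0.031] yaw -0.0001
```

Call:
step_arm:
  xyz:
    - [-0.203,-0.34,0]
    - [-0.203,-0.34,0]
    - [-0.203,-0.34,0]
    - [-0.203,-0.34,0]
    - [-0.203,-0.34,0.15]
    - [-0.203,-0.34,0.3]
    - [-0.203,-0.34,0.42]
    - [-0.203,-0.34,0.474]
    - [-0.203,-0.34,0.474]
    - [-0.203,-0.34,0.474]
    - [-0.203,-0.34,0.474]
    - [-0.203,-0.34,0.474]
    - [-0.203,-0.34,0.474]
    - [-0.203,-0.34,0.474]
    - [-0.203,-0.34,0.474]
    - [-0.203,-0.34,0.474]
  yaw: [0,0,0,0,0,0,0,0,0,0,0,0,0,0,0,0]
  claw: [-0.36,-0.36,-0.36,-0.36,-0.36,-0.36,-0.36,-0.36,-0.36,-0.36,1,1,1,1,1,1]

```text
time_s: 18.28
tcp_pos: [0.4601, 0.095, 0.0396]
eef_rot: [-179.9, -0.1, -0.6]
contact_force: [0.1, 1.4, 5.0]
gripper_width: 0.0346
gripper_force: 25.0
```

```bash
python3 go.py .5182 -.0934 .14 -6.5
```

```text
t 18.2833 p [0.4601 0.095  0.0396] rot [-1.7994e+02 -1.0000e-01 -6.5000e-01] w 0.0346 share [ 0.301  0.939 -0.502] yaw 0.0163
```

Call:
step_arm:
  xyz:
    - [0,0,-0.15]
    - [0,0,-0.35]
    - [0,0,-0.5]
    - [0.05,0.15,-0.5]
    - [0.1,0.3,-0.5]
    - [0.15,0.5,-0.5]
    - [0.2,0.7,-0.5]
    - [0.28,0.85,-0.5]
    - [0.3,0.94,-0.5]
    - [0.3,0.94,-0.5]
    - [0.3,0.94,-0.5]
    - [0.3,0.94,-0.5]
  yaw: [0,0,0,0,0.01,0.016,0.016,0.016,0.016,0.016,0.016,0.016]
  claw: [1,1,1,1,1,1,1,1,1,1,1,1]

```text
time_s: 19.28
tcp_pos: [0.5163, -0.0942, 0.1383]
eef_rot: [180.0, 0.1, -6.5]
contact_force: [-0.4, 0.3, -2.7]
gripper_width: 0.0346
gripper_force: 25.0
```

```bash
python3 go.py .5182 -.0934 .033 -6.5
```

```text
t 19.2833 p [ 0.5163 -0.0942  0.1383] rot [ 1.80e+02  7.00e-02 -6.47e+00] w 0.0346 share [ 0.009 -0.005  0.526] yaw 0.0001
```

Call:
step_arm:
  xyz:
    - [0,0,0.1]
    - [0,0,0.25]
    - [0,0,0.4]
    - [0,0,0.47]
    - [0,0,0.5]
    - [0,0,0.52]
    - [0,0,0.526]
    - [0,0,0.526]
    - [0,0,0.526]
  yaw: [0,0,0,0,0,0,0,0,0]
  claw: [1,1,1,1,1,1,1,1,1]

```text
time_s: 20.03
tcp_pos: [0.5179, -0.094, 0.0347]
eef_rot: [-180.0, -0.1, -6.4]
contact_force: [0.5, -0.3, -2.5]
gripper_width: 0.0342
gripper_force: 25.0
```

Call:
step_arm:
  xyz:
    - [0,0,0]
    - [0,0,0]
    - [0,0,0]
    - [0,0,0]
    - [0,0,0]
    - [0,0,-0.2]
    - [0,0,-0.4]
    - [0,0,-0.6]
    - [0,0,-0.7]
    - [-0.1,-0.4,-0.7]
    - [-0.1,-0.6,-0.7]
    - [-0.1,-0.8,-0.7]
    - [-0.1,-1,-0.7]
    - [-0.1,-1,-0.7]
    - [-0.1,-1,-0.7]
  yaw: [0,0,0,0,0,0,0,0,0,0,0,0,0,0,0]
  claw: [-0.36,-0.36,-0.36,-0.36,-0.36,-0.36,-0.36,-0.36,-0.36,-0.36,-0.36,-0.36,-0.36,-0.36,-0.36]

```text
time_s: 21.28
tcp_pos: [0.5205, 0.1116, 0.1738]
eef_rot: [-179.9, -0.1, -6.2]
contact_force: [0.3, -1.3, 0.5]
gripper_width: 0.0596
gripper_force: 0.0
```

```bash
python3 - <<'E'
from h import *
p,d=cams.capture("top");W=cloud("top",d)
cv2.imwrite("pics/e.png",cv2.resize(p[150:215,325:460],None,fx=5,fy=5,interpolation=cv2.INTER_CUBIC))
th=np.radians(-6.4);R=np.array([[np.cos(th),-np.sin(th)],[np.sin(th),np.cos(th)]])
L=(W[...,:2]-[.5065,-.2203])@R
for yc in(.1275,.0425,-.0425,-.1275):
    m=(d>0)&(abs(L[...,0])<.07)&(abs(L[...,1]-yc)<.036)&(abs(W[...,2]-.048)<.006)
    Q=L[m];print(yc,m.sum(),W[m][:,2].mean().round(4),cv2.minAreaRect((Q*1000).astype(np.float32)), np.round(np.polyfit(Q[:,0],W[m][:,2],1)[0],3))
E
```

```text
0.1275 160 0.0479 ((-3.5516891479492188, 128.1223907470703), (66.08384704589844, 34.961158752441406), 0.14447446167469025) 0.035
0.0425 300 0.0471 ((0.9423637390136719, 44.328636169433594), (79.10733032226562, 38.347225189208984), 0.8021283745765686) -0.01
-0.0425 173 0.0475 ((2.527811050415039, -38.61345672607422), (65.4772720336914, 29.679019927978516), 4.234326362609863) -0.015
-0.1275 229 0.0469 ((4.198883056640625, -123.61180114746094), (82.81584167480469, 32.01708984375), 1.845356822013855) -0.002
```

View pics/e.png

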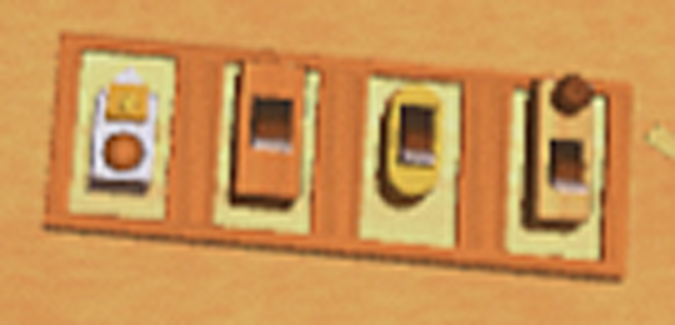

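All four planes sit flat in their stalls: tail, square, round, horn at px (125,140), (270,135), (415,140), (560,150). Offsets are at most about 4 mm and the tops are at about 48 mm, as they should be.

```bash
python3 -c "
from plant import job
print(job.close_job())"
```

```text
the job is handed in; nothing more can be done
None
```

I moved all four planes into the tray in reverse order (tail, square, round, horn from the left), each flat and within about 4 mm of its stall's centre, and handed the job in at about 21 s; the hand-in returned no verdict.

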